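# Hold the pigment grinder's bayonet lid at half twist

### The arm

A 6-joint arm with a two-finger parallel gripper is mounted at the origin on the work surface. World frame = base frame: x ahead of the robot, y to its left, z up, the work surface at z = 0. Lengths are in m, angles in rad, forces in N, time in s.
With the tool pointing down it reaches from about 0.35 to 0.85 m from the base axis. Payload 8.1 kg.
Tool frame: the origin (TCP) lies on the mounting face of the last link; the fingertips stand 186 mm ahead of it and the grasp point (between the pads) lies 167 mm ahead of it; z points along the fingers, y is the line along which they close (so a half turn about z gives the same grasp; the last joint's range is limited). The gripper opens to 93 mm and grips with 3 to 60 N. Pads are 15 mm wide; open, the fingers measure 128 mm over their backs; the gripper's body (75 mm by 188 mm) begins 65 mm behind the grasp point.
Start: joints at [1.13, 0.13, 1.488, -0, 1.523, -0.085], TCP at [0.209, 0.562, 0.405] pointing down, gripper open.
Joint ranges: [-2.96, 2.96], [-0.89, 2.26], [0.02, 2.5], [-1.34, 4.48], [0, 2.73], [-2.66, 2.66]. Speed limits (rad/s): [2.39, 2.39, 2.79, 3.14, 3.14, 3.14].

### API

Orientations are given as a rotation vector (axis times angle).
In Python, from plant import read_state, read_camera, camera_params, close_job gives the robot as it stands. The module is installed in compiled form; this text tells all that it offers.
- The arm moves only by the tool servo_tool, never from a script. Its argument "increments" is a list of rows, each an object with "slide": the shift along the tool's x, y, z in mm, a list of three; "dr": the turn, a rotation vector about the tool's x, y, z in rad, a list of three; "jaw": the closure, from 0 (fully open) to 1 (shut). In form: [{"slide": [x, y, z], "dr": [ax, ay, az], "jaw": jaw}, ...]. A call has 1 to 20 rows; each row is the pose to reach, as a shift and turn from the pose commanded when the call began, along the tool's axes at that moment; what a row does not reach only later rows make up. A row lasts 1/10 s, in which the tool goes at most 50 mm and 8.59 degrees, less where a joint would pass 70% of its speed; a pose out of reach is approached as far as the arm can. A call with a gripper value outside its range is refused whole. The fingers move at their own pace and stop on an object; "force" is the grip in N (left out, the last holds). Time passes only in rows, so rows that repeat a pose let the fingers close. It gives the time, the measured TCP pose, the force, the opening and the grip force at its end, in the units of the state.
- read_state(): the state, without advancing time (a new reading comes with each control period).
- read_camera(name): name is "scene" or "top"; returns (picture, depth): 384x512x3 uint8, red, green, blue; 384x512 float32, m along the optical axis (not along the pixel's ray), 0 where there is no reading.
- camera_params(name): a dict with "fx", "fy", "cx", "cy" (pixels), "k1" (the pictures are not rectified: a ray, as slopes to the right and down, at radius r is drawn at 1 + k1 r^2 times it, then the intrinsics apply), "rvec" (rotation vector, rad) and "tvec" (3), from world to camera coordinates, as OpenCV has them. Camera axes: x right, y down, z forward; pixel columns grow to the right and rows downward; lengths in m; the calibration is good to about 2 mm. A picture is of the moment at which its call begins. camera_params takes no time and is no camera call.
- close_job(): hands the job in; it is judged then, once.
The state is a dict: "t": time; "q": joint angles; "dq": joint speeds; "joint_torque": joint torques, N m; "tool_pos": TCP position; "orientation": TCP orientation; "force": force on the tool from outside, world axes, zero at the start; "wrist_torque": the same for the moment, N m; "opening": finger opening in m; "gripper_force": force on a finger pad.
Only numpy, scipy, OpenCV 4.12 (cv2) and the standard library are available. Lean on these libraries where they do the work, as an engineer would, in place of code of your own. Each camera call takes 0.05 s, during which the arm holds its last target. There are 200 camera calls.

### The job

Pick up the yellow lid and put it on the pigment grinder: pass its two pins down through the slots in the mouth and lower it until you feel it sit fully home, then twist it clockwise (seen from above) against the spring to the green marks, 45 degrees, half the way to the red ones, without ever letting it click into the lock at the red marks. Finish while still gripping the lid and holding it pressed home and still at the green marks; leave the jars, cup, palette knife and brush where they are.

Things in the scene. Friction and masses are not known exactly. Their poses are not given: they have to be found in the camera images.
- lid: loose yellow lid, 110 to 230 g, 68 mm high, upright on its plug. Origin at the centre of its underside, z up, x along handle and pins. White plug 66 mm across, 24 mm high; above it a flange 96 mm across, 8 mm thick (24 to 32 mm above the origin), then the handle. A half turn about z makes no difference. Seated, its origin is 76 mm above the grinder's (98 mm if the pins rest on the rim)
- lid_handle (a point): centre of the lid's bar handle, on the lid's axis 50 mm above its origin. The handle is 56 mm long (lid's x), 16 mm thick (lid's y) and 36 mm high (32 to 68 mm above the lid's origin)
- lid_pins (a point): on the lid's axis at the height of its two steel pins, 6.5 mm above its origin. The pins are 9 mm thick and stick out of the plug along the lid's +x and -x to 42 mm from the axis; black lines on top of the flange show their direction
- grinder: pigment grinder fixed to the table: blue foot 130 x 124 mm, aluminium drum 120 mm across, 100 mm high, open at the top. Origin at the centre of its underside, z up, x along the two slots. The mouth is 70 mm across; its 10 mm thick rim has two slots, 16 mm wide, out to 46 mm from the axis along +x and -x, at the black marks. The lid's x must lie along x, either way round, within 4 degrees, to drop in
- collar_centre (a point): on the grinder's axis 16 mm below the rim: a sprung collar holds the pins here. Turned clockwise seen from above (negative about z) it pushes back with 0.05 N m at the slots, 0.16 N m at 45 degrees; it does not turn the other way and springs back if let go. From about 60 degrees two sprung balls stand in the pins' way; from 75 degrees the lid counts as locked
- grinder_mouth (a point): centre of the mouth, level with the top of the rim, on which the flange sits (100 mm above the grinder's origin)
- green_marks: pair of green marks on the rim of the grinder, the half-way position. Origin on the grinder's axis at rim height; its x axis points along the line through both marks, 45 degrees clockwise from the grinder's x. The lid's x axis (black lines, handle) must come to lie along it, either way round
- red_marks: pair of red marks on the rim, the lock: as the green marks but 90 degrees clockwise from the slots. Not to be reached
- jar_red: small closed jar of red-brown paint, 48 mm across, 62 mm high, standing between grinder and lid, loose; origin at the centre of its underside
- jar_brown: closed jar of dark brown paint with white cap, 80 mm across, 92 mm high, at the far side of the table, loose; origin at the centre of its underside
- jar_ochre: closed amber jar with a label, 62 mm across, 78 mm high, far side of the table, loose; origin at the centre of its underside
- water_cup: open blue ceramic cup, 76 mm across, 85 mm high, far side of the table, loose; origin at the centre of its underside
- palette_knife: palette knife 200 mm long lying flat at the right of the work area (origin under its middle, x along it), loose
- paint_brush: paint brush 200 mm long lying flat at the left of the work area (origin under its middle, x along it), loose
There are look-alikes about, which are no part of the job. Of the things like the grinder, leave any that is purple; of the rest the larger one is meant. There is more than one size of the lid; the one meant has the size given above.

How it is judged:
On the way, in this order (a step that is already met when the one before it is completed fails the run):
1. the lid is lifted clear of the table in the gripper (height (world z) of lid above 0.03 m and contact force between the fingers and lid above 3 N), for 0.1 s.
2. the lid sits home in the grinder's mouth, pins through the slots (z of lid in the frame of grinder between 0.066 and 0.08 m and horizontal distance between lid and grinder below 0.006 m and angle between lid's own z axis and vertical below 0.09 rad), for 0.1 s.
At the end, for the whole second after the job is handed in: The lid is home in the grinder's mouth (origin 66 to 80 mm above the grinder's origin, within 6 mm of its axis, tilted less than 5 degrees), its x axis is within 0.17 rad (10 degrees) of the line of the green marks, it is still, and the fingers still grip it (more than 3 N) (all of step 2 and angle between the x axis of lid and the x axis of green_marks, either way round below 0.17 rad and contact force between the fingers and lid above 3 N and angular speed of lid below 0.15 rad/s and linear speed of lid below 0.02 m/s); the arm keeps its last pose, push and grip.
It fails at once if the lid is turned past the click into the lock (within 15 degrees of the red marks) (z of lid in the frame of grinder between 0.066 and 0.08 m and horizontal distance between lid and grinder below 0.006 m and angle between lid's own z axis and vertical below 0.09 rad and angle between the x axis of lid and the x axis of red_marks, either way round below 0.26 rad).
It fails at once if a bystander is pushed more than 30 mm away or knocked over (distance of any of jar_red, jar_brown, jar_ochre, water_cup, palette_knife, paint_brush from where it was at the start of the episode above 0.03 m or angle between any of jar_red, jar_brown, jar_ochre, water_cup's own z axis and vertical above 0.5 rad).
It also fails if it takes over 43 s, if anything falls off the work surface, if the arm or the gripper's body presses on something with over 40 N, if the wrist force passes 120 N, or if a joint passes its speed limit or range.

## Working session

There is one attempt and no reset: what is moved stays moved. The work goes in short steps, Python scripts to look and compute and a tool call to move; the robot and the scene stay as the last step left them, time stands still between calls to the robot, and variables do not carry over. Pictures are saved under pics/ and viewed, at most 10 in all, crops included, and the job is handed in when it is done.

Besides the shell and the picture viewer there is one more tool, called in YAML: its name, and indented under it one key for each argument. servo_tool: Moves the arm, as the interface text tells. Its arguments: {"type":"object","properties":{"increments":{"type":"array"},"force":{"type":"number"}},"required":["increments"]}

```bash
mkdir -p pics; cat > h.py <<'E'
import numpy as np, cv2
from plant import *
def save(name,f):
    im,d=read_camera(name); cv2.imwrite(f,im[:,:,::-1]); np.savez(f[:-4]+'.npz',im=im,d=d); return im,d
def ray(name,u,v):
    p=camera_params(name); a=np.array([(u-p['cx'])/p['fx'],(v-p['cy'])/p['fy']]); s=a.copy()
    for _ in range(20): s=a/(1+p['k1']*(s@s))
    R=cv2.Rodrigues(np.array(p['rvec'],float))[0]; t=np.array(p['tvec'],float).ravel()
    return -R.T@t, R.T@np.array([s[0],s[1],1.])
def onz(name,u,v,z):
    o,r=ray(name,u,v); return o+r*(z-o[2])/r[2]
def bydepth(name,u,v,d):
    o,r=ray(name,u,v); return o+r*d
E
python3 - <<'E'
from h import *
for n in('top','scene'):
    save(n,f'pics/{n}0.png'); o,r=ray(n,256,192); print(n,o,r,camera_params(n)['k1'],camera_params(n)['fx'])
s=read_state();print(s)
E
```

```text
top [0.45880551 0.01755456 1.26751102] [ 0.05203555 -0.01446072 -0.99854086] -0.1286582187691348 454.5143005632892
scene [ 1.1411115  -0.25355643  1.20874853] [-0.4848605   0.18677201 -0.85460428] -0.1172165067018639 443.7152843921145
{'t': 0.1, 'q': array([ 1.12954793e+00,  1.31067274e-01,  1.48916925e+00, -3.76570127e-05,
        1.52302377e+00, -8.54326066e-02]), 'dq': array([ 0.00220406, -0.00067333, -0.00130812, -0.00013096, -0.00082807,
        0.00184974]), 'joint_torque': array([ 1.29813012e-03, -5.61332738e+01, -4.93099952e+01,  7.70698185e-02,
        2.89583701e-02, -1.82463896e-05]), 'tool_pos': array([0.20892624, 0.56222329, 0.4038037 ]), 'orientation': array([-5.55897005e-01, -3.09161402e+00,  2.54426932e-03]), 'force': array([-0.01921243,  0.31387869,  0.97485662]), 'wrist_torque': array([-0.01180934, -0.02696373, -0.04209136]), 'gripper_force': 0.0, 'opening': 0.09273423751694275}
```

View pics/top0.png

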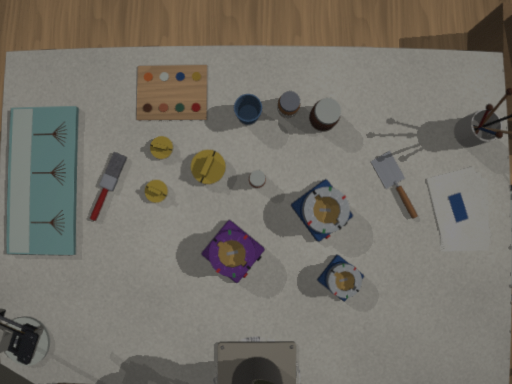

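View pics/scene0.png

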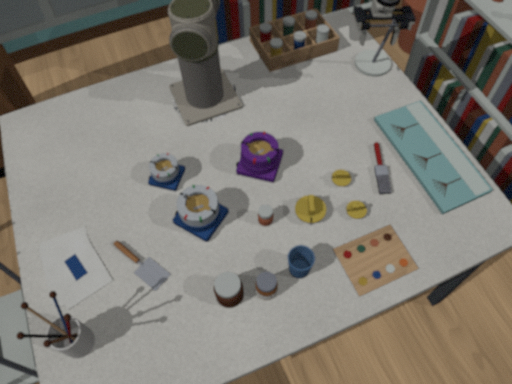

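Look-alikes (top view): lids at (208,168) large, and (161,148), (155,191) small. Grinders are at (322,210) blue and large, (342,278) blue and small, and (233,252) purple. I choose lid (208,168) and grinder (322,210), and will check both in a close crop with measurements.

```bash
python3 - <<'E'
from h import *
z=np.load('pics/top0.npz');im,d=z['im'],z['d']
c=lambda u,v:cv2.resize(im[v-36:v+36,u-36:u+36,::-1],(396,396),interpolation=cv2.INTER_CUBIC)
cv2.imwrite('pics/crop1.png',np.hstack([c(208,168),c(322,210)]))
hsv=cv2.cvtColor(im,cv2.COLOR_RGB2HSV)
for u,v in((208,168),(161,148),(155,191)):
    m=np.zeros(d.shape,bool);m[v-25:v+25,u-25:u+25]=1
    m&=(hsv[...,0]>20)&(hsv[...,0]<34)&(hsv[...,1]>120)
    P=np.array([bydepth('top',x,y,d[y,x]) for y,x in np.argwhere(m) if d[y,x]>0])
    F=P[(P[:,2]<.045)&(P[:,2]>.02)];H=P[P[:,2]>.052]
    print('lid',len(P),np.percentile(P[:,2],[5,50,99]).round(4))
    for n,Q in(('F',F),('H',H)):
        if len(Q)>5:
            (cx,cy),r=cv2.minEnclosingCircle(Q[:,:2].astype(np.float32)); rr=cv2.minAreaRect((Q[:,:2]*1000).astype(np.float32))
            w=np.linalg.eigh(np.cov(Q[:,:2].T))[1][:,1]
            print(n,len(Q),Q.mean(0).round(4),'circ',round(cx,4),round(cy,4),round(2*r,4),rr,'ang',np.degrees(np.arctan2(w[1],w[0])))
for u,v in((322,210),(342,278)):
    P=np.array([bydepth('top',x,y,d[y,x]) for y in range(v-40,v+40) for x in range(u-40,u+40) if d[y,x]>0])
    zt=np.percentile(P[:,2],97); Q=P[abs(P[:,2]-.1 if u==322 else P[:,2]-zt)<.006]
    (cx,cy),r=cv2.minEnclosingCircle(Q[:,:2].astype(np.float32)); print('gr',zt,len(Q),Q[:,2].mean(),'circ',cx,cy,2*r,'mean',Q.mean(0))
E
```

```text
lid 899 [0.0273 0.0319 0.0701]
F 753 [0.5932 0.1312 0.0314] circ 0.5938 0.132 0.0934 ((594.09375, 131.9094696044922), (90.88501739501953, 90.70674133300781), 26.102968215942383) ang 67.4620327313438
H 140 [0.5916 0.1318 0.0662] circ 0.5929 0.1336 0.057 ((592.5219116210938, 132.2353515625), (16.377641677856445, 55.97231674194336), 66.4698715209961) ang 156.1844297521384
lid 382 [0.0173 0.0212 0.0485]
F 243 [0.6484 0.2615 0.0253] circ 0.649 0.2628 0.0626 ((647.8701171875, 263.4198303222656), (59.0554313659668, 58.795677185058594), 1.8491506576538086) ang 127.48931598792565
lid 386 [0.0168 0.021  0.0483]
F 231 [0.5288 0.2749 0.0249] circ 0.528 0.2759 0.0616 ((528.2713012695312, 276.2413330078125), (59.24241638183594, 57.993614196777344), 89.69599914550781) ang 85.0768618056444Traceback (most recent call last):
  File "<stdin>", line 18, in <module>
  File "h.py", line 13, in bydepth
    o,r=ray(name,u,v); return o+r*d
        ~~~^^^^^^^^^^
  File "h.py", line 6, in ray
    p=camera_params(name); a=np.array([(u-p['cx'])/p['fx'],(v-p['cy'])/p['fy']]); s=a.copy()
ValueError: time passes only in moves, steps and waits
```

View pics/crop1.png

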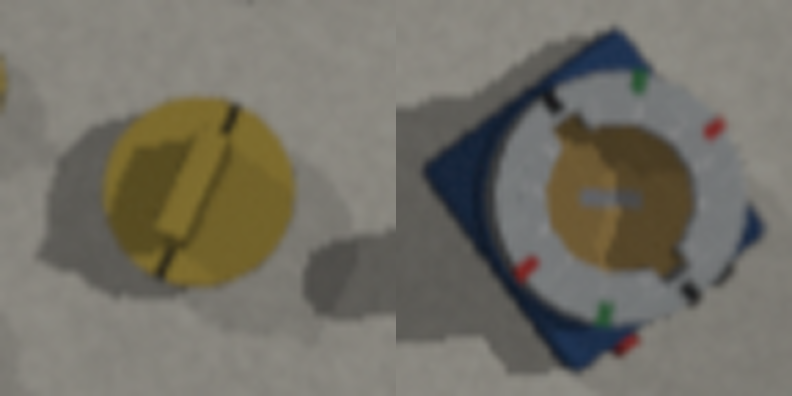

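The crop shows the large lid (handle about 156°, black lines agree) and the large blue grinder, with slots upper-left/lower-right (about 36°), green marks near vertical and red marks across. The lid measures 93 to 96 mm across and about 68 mm high, as described. Next I measure the grinder more exactly.

```bash
python3 - <<'E'
s=open('h.py').read()
s=s.replace("def ray(name","_C={n:camera_params(n) for n in('top','scene')}\ndef ray(name").replace("p=camera_params(name); a","p=_C[name]; a")
open('h.py','w').write(s)
E
cat > g.py <<'E'
from h import *
def mids(name,im,cen,zp,lo,hi,rad=(.044,.062),s0=80,v=(40,255)):
    hsv=cv2.cvtColor(im,cv2.COLOR_RGB2HSV); H=hsv[...,0]
    m=((H>=lo)&(H<=hi) if lo<=hi else (H>=lo)|(H<=hi))&(hsv[...,1]>s0)&(hsv[...,2]>=v[0])&(hsv[...,2]<=v[1])
    n,l,st,c=cv2.connectedComponentsWithStats(m.astype(np.uint8))
    out=[]
    for i in range(1,n):
        p=onz(name,*c[i],zp)
        if st[i,4]>=3 and rad[0]<np.hypot(*(p-cen)[:2])<rad[1]: out.append((p[:2].round(4),st[i,4],c[i].round(1)))
    return out
E
python3 - <<'E'
from g import *
for n,(u,v) in(('top',(322,210)),('scene',(201,207))):
    z=np.load(f'pics/{n}0.npz');im,d=z['im'],z['d']
    P=np.array([bydepth(n,x,y,d[y,x]) for y in range(v-40,v+40) for x in range(u-40,u+40) if d[y,x]>0])
    Q=P[abs(P[:,2]-.1)<.005]
    (cx,cy),r=cv2.minEnclosingCircle(Q[:,:2].astype(np.float32)); print(n,'gr',len(Q),np.median(Q[:,2]),'circ',cx,cy,2*r,'mean',Q.mean(0))
    cen=np.array([cx,cy,.1])
    for nm,a in(('green',(45,85)),('red',(172,8)),): print(nm,mids(n,im,cen,.1,*a))
    print('black',mids(n,im,cen,.1,0,180,(.05,.064),-1,(0,70)))
    # lid
    u,v=((208,168),(311,208))[n=='scene'] if 0 else {'top':(208,168),'scene':(311,208)}[n]
    hsv=cv2.cvtColor(im,cv2.COLOR_RGB2HSV)
    P=np.array([bydepth(n,x,y,d[y,x]) for y in range(v-30,v+30) for x in range(u-30,u+30) if d[y,x]>0 and 20<hsv[y,x,0]<34 and hsv[y,x,1]>110])
    F=P[abs(P[:,2]-.032)<.006];H=P[P[:,2]>.06]
    for Q in(F,H):
        q=(Q[:,:2]*1000).astype(np.float32);print(cv2.minEnclosingCircle(q),cv2.minAreaRect(q),Q[:,2].mean())
    m=np.zeros(d.shape,bool)
    V=hsv[...,2]; n2,l,st,c=cv2.connectedComponentsWithStats(((V<60)).astype(np.uint8))
    for i in range(1,n2):
        if abs(c[i]-[u,v]).max()<25 and st[i,4]<60: print('lidblack',onz(n,*c[i],.032),st[i,4])
for j in ([('jar',(257,180),.062)]): print(onz('top',*j[1],j[2]))
E
```

```text
top gr 1026 0.0995641372057563 circ 0.4745292365550995 -0.18193423748016357 0.12265145778656006 mean [ 0.47449574 -0.18143528  0.09960027]
green [(array([ 0.5301, -0.1902]), np.int32(7), array([329.7, 187.9])), (array([ 0.4184, -0.1725]), np.int32(7), array([323.3, 231.1]))]
red [(array([ 0.5064, -0.226 ]), np.int32(10), array([343.5, 197. ])), (array([ 0.4407, -0.1358]), np.int32(14), array([309.1, 222.6]))]
black [(array([ 0.4726, -0.1246]), np.int32(409), array([304.7, 210.2])), (array([ 0.4558, -0.2425]), np.int32(4), array([350. , 216.5])), (array([ 0.4292, -0.2138]), np.int32(8), array([339.1, 226.9]))]
((593.8728637695312, 132.06057739257812), 46.75838088989258) ((593.3909912109375, 132.03311157226562), (90.83118438720703, 90.92379760742188), 0.609846293926239) 0.03132067394645874
((593.2982177734375, 133.8512420654297), 28.103731155395508) ((592.559814453125, 132.32237243652344), (16.18776512145996, 55.97231674194336), 66.4698715209961) 0.06692758641288568
lidblack [0.62884517 0.11574955 0.032     ] 4
lidblack [0.55752595 0.14822578 0.032     ] 4
scene gr 746 0.10146899806809206 circ 0.47223255038261414 -0.18053054809570312 0.1260470300912857 mean [ 0.47630626 -0.18237999  0.10115668]
green [(array([ 0.5312, -0.1909]), np.int32(4), array([200.2, 219.2]))]
red [(array([ 0.4391, -0.1363]), np.int32(3), array([207.3, 187.3])), (array([ 0.5068, -0.2285]), np.int32(8), array([185., 217.]))]
black []
((571.789794921875, 176.6751708984375), 97.38973236083984) ((562.2535400390625, 167.94818115234375), (90.0467758178711, 189.57424926757812), 40.71440124511719) 0.03337459263938779
((597.087158203125, 130.6395721435547), 26.19570541381836) ((596.5714721679688, 130.65223693847656), (15.457985877990723, 51.37513732910156), 63.35647964477539) 0.06908381507801947
[ 0.55358827 -0.00263142  0.062     ]
```

```bash
cat > go.py <<'E'
from h import *
from scipy.spatial.transform import Rotation as R
def go(pos,yawdeg):
    s=read_state(); A=R.from_rotvec(s['orientation']).as_matrix(); y=np.radians(yawdeg)
    x=np.array([np.cos(y),np.sin(y),0]);z=np.array([0,0,-1.]);B=np.c_[x,np.cross(z,x),z]
    print('t',round(s['t'],2),'pos',s['tool_pos'].round(4),'yaw',np.degrees(np.arctan2(A[1,0],A[0,0])).round(2),'tilt',A[:,2].round(4),'F',s['force'].round(1),'T',s['wrist_torque'].round(2),'grip',s['gripper_force'],'op',s['opening'],'q',s['q'].round(2))
    print('slide',(A.T@(np.array(pos)-s['tool_pos'])*1000).round(1),'dr',R.from_matrix(A.T@B).as_rotvec().round(4))
E
python3 -c "
from go import *
go([.593,.132,.33],156)"
```

```text
t 0.1 pos [0.2089 0.5622 0.4038] yaw 159.61 tilt [-7.0e-04 -1.5e-03 -1.0e+00] F [-0.   0.3  1. ] T [-0.01 -0.03 -0.04] grip 0.0 op 0.09273423751694275 q [ 1.13  0.13  1.49 -0.    1.52 -0.09]
slide [-509.9 -269.4   74.2] dr [-0.0017 -0.0001  0.0631]
```

servo_tool:
  increments:
    - {"slide": [-255,-135,0],"dr": [0,0,0.03],"jaw": 0}
    - {"slide": [-255,-135,0],"dr": [0,0,0.03],"jaw": 0}
    - {"slide": [-255,-135,0],"dr": [0,0,0.03],"jaw": 0}
    - {"slide": [-255,-135,0],"dr": [0,0,0.03],"jaw": 0}
    - {"slide": [-255,-135,0],"dr": [0,0,0.03],"jaw": 0}
    - {"slide": [-510,-269.5,74],"dr": [-0.0017,0,0.063],"jaw": 0}
    - {"slide": [-510,-269.5,74],"dr": [-0.0017,0,0.063],"jaw": 0}
    - {"slide": [-510,-269.5,74],"dr": [-0.0017,0,0.063],"jaw": 0}
    - {"slide": [-510,-269.5,74],"dr": [-0.0017,0,0.063],"jaw": 0}
    - {"slide": [-510,-269.5,74],"dr": [-0.0017,0,0.063],"jaw": 0}
    - {"slide": [-510,-269.5,74],"dr": [-0.0017,0,0.063],"jaw": 0}
    - {"slide": [-510,-269.5,74],"dr": [-0.0017,0,0.063],"jaw": 0}
    - {"slide": [-510,-269.5,74],"dr": [-0.0017,0,0.063],"jaw": 0}
    - {"slide": [-510,-269.5,74],"dr": [-0.0017,0,0.063],"jaw": 0}
    - {"slide": [-510,-269.5,74],"dr": [-0.0017,0,0.063],"jaw": 0}

```text
t: 1.6
tool_pos: [0.5927, 0.1329, 0.3307]
orientation: [-0.652, -3.073, -0.003]
force: [-0.0, 0.7, -0.3]
opening: 0.093
gripper_force: 0.0
```

```bash
python3 -c "
from go import *
save('scene','pics/s1.png')
go([.593,.132,.224],156)"
```

```text
t 1.65 pos [0.5926 0.1332 0.331 ] yaw 156.07 tilt [ 6.0e-04  1.9e-03 -1.0e+00] F [-0.5 -0.4 -0.3] T [-0.03 -0.02 -0.  ] grip 0.0 op 0.09278486072514723 q [ 0.14  0.19  1.55  0.    1.39 -1.02]
slide [ -0.8  -1.1 107. ] dr [ 0.002  -0.0002  0.0013]
```

View pics/s1.png

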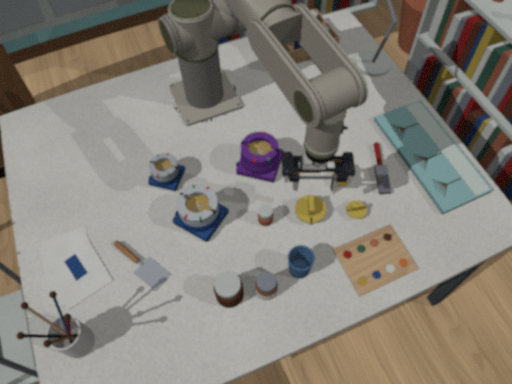

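The scene picture shows the gripper above the lid at about (318,165) pix, lid at (311,208). Descend and grip.

servo_tool:
  increments:
    - {"slide": [-0.8,-1.1,40],"dr": [0.002,0,0.001],"jaw": 0}
    - {"slide": [-0.8,-1.1,75],"dr": [0.002,0,0.001],"jaw": 0}
    - {"slide": [-0.8,-1.1,95],"dr": [0.002,0,0.001],"jaw": 0}
    - {"slide": [-0.8,-1.1,105],"dr": [0.002,0,0.001],"jaw": 0}
    - {"slide": [-0.8,-1.1,106],"dr": [0.002,0,0.001],"jaw": 0.3}
    - {"slide": [-0.8,-1.1,106],"dr": [0.002,0,0.001],"jaw": 0.6}
    - {"slide": [-0.8,-1.1,106],"dr": [0.002,0,0.001],"jaw": 0.8}
    - {"slide": [-0.8,-1.1,106],"dr": [0.002,0,0.001],"jaw": 1}
    - {"slide": [-0.8,-1.1,106],"dr": [0.002,0,0.001],"jaw": 1}
    - {"slide": [-0.8,-1.1,106],"dr": [0.002,0,0.001],"jaw": 1}
    - {"slide": [-0.8,-1.1,106],"dr": [0.002,0,0.001],"jaw": 1}
    - {"slide": [-0.8,-1.1,106],"dr": [0.002,0,0.001],"jaw": 1}
  force: 40

```text
t: 2.85
tool_pos: [0.5935, 0.1309, 0.2247]
orientation: [-0.655, -3.072, 0.0]
force: [-0.1, 0.6, -0.5]
opening: 0.0338
gripper_force: 0.0
```

```bash
python3 -c "
from go import *
go([.593,.132,.374],156)"
```

```text
t 2.85 pos [0.5935 0.1309 0.2247] yaw 155.94 tilt [-3.e-04 -2.e-04 -1.e+00] F [-0.1  0.6 -0.5] T [ 0.02 -0.01 -0.02] grip 0.0 op 0.033799890280000695 q [ 0.13  0.3   1.63 -0.    1.21 -1.02]
slide [   0.9    0.7 -149.3] dr [-0.0003 -0.0002 -0.0011]
```

Still closing.

servo_tool:
  increments:
    - {"slide": [0,0,0],"dr": [0,0,0],"jaw": 1}
    - {"slide": [0,0,0],"dr": [0,0,0],"jaw": 1}
    - {"slide": [0,0,0],"dr": [0,0,0],"jaw": 1}
    - {"slide": [0,0,0],"dr": [0,0,0],"jaw": 1}
    - {"slide": [0,0,0],"dr": [0,0,0],"jaw": 1}
    - {"slide": [0,0,0],"dr": [0,0,0],"jaw": 1}
  force: 40

```text
t: 3.45
tool_pos: [0.5935, 0.131, 0.2247]
orientation: [-0.654, -3.073, 0.0]
force: [0.3, 0.9, -1.1]
opening: 0.0159
gripper_force: 40.0
```

servo_tool:
  increments:
    - {"slide": [0,0,-25],"dr": [0,0,0],"jaw": 1}
    - {"slide": [0,0,-60],"dr": [0,0,0],"jaw": 1}
    - {"slide": [0,0,-100],"dr": [0,0,0],"jaw": 1}
    - {"slide": [0,0,-135],"dr": [0,0,0],"jaw": 1}
    - {"slide": [0,0,-150],"dr": [0,0,0],"jaw": 1}
    - {"slide": [0,0,-150],"dr": [0,0,0],"jaw": 1}
    - {"slide": [0,0,-150],"dr": [0,0,0],"jaw": 1}

```text
t: 4.15
tool_pos: [0.5932, 0.1309, 0.3727]
orientation: [-0.654, -3.07, 0.002]
force: [0.4, -0.9, -2.9]
opening: 0.0157
gripper_force: 40.0
```

```bash
python3 -c "
from go import *
go([.474,-.1813,.374],36.1)"
```

```text
t 4.15 pos [0.5932 0.1309 0.3727] yaw 155.94 tilt [-2.4e-03 -6.0e-04 -1.0e+00] F [ 0.4 -0.9 -2.9] T [0.02 0.03 0.01] grip 39.99949514865875 op 0.015733014385215755 q [ 0.13  0.17  1.51 -0.    1.47 -1.02]
slide [ -18.5 -333.7   -0.8] dr [-3.0000e-03  4.0000e-04  2.0916e+00]
```

servo_tool:
  increments:
    - {"slide": [-2,-30,-3],"dr": [0,0,0.14],"jaw": 1}
    - {"slide": [-4,-60,-6],"dr": [0,0,0.28],"jaw": 1}
    - {"slide": [-5,-90,-6],"dr": [0,0,0.42],"jaw": 1}
    - {"slide": [-7,-120,-6],"dr": [0,0,0.56],"jaw": 1}
    - {"slide": [-8,-150,-6],"dr": [0,0,0.7],"jaw": 1}
    - {"slide": [-10,-180,-6],"dr": [0,0,0.84],"jaw": 1}
    - {"slide": [-12,-210,-6],"dr": [0,0,0.98],"jaw": 1}
    - {"slide": [-13,-240,-6],"dr": [0,0,1.12],"jaw": 1}
    - {"slide": [-15,-265,-6],"dr": [0,0,1.26],"jaw": 1}
    - {"slide": [-16,-290,-6],"dr": [0,0,1.4],"jaw": 1}
    - {"slide": [-17,-310,-6],"dr": [0,0,1.54],"jaw": 1}
    - {"slide": [-18,-325,-4],"dr": [0,0,1.68],"jaw": 1}
    - {"slide": [-18.5,-333.7,-1],"dr": [0,0,1.82],"jaw": 1}
    - {"slide": [-18.5,-333.7,-1],"dr": [0,0,1.96],"jaw": 1}
    - {"slide": [-18.5,-333.7,-1],"dr": [-0.002,0,2.07],"jaw": 1}
    - {"slide": [-18.5,-333.7,-1],"dr": [-0.002,0,2.0916],"jaw": 1}
    - {"slide": [-18.5,-333.7,-1],"dr": [-0.002,0,2.0916],"jaw": 1}
    - {"slide": [-18.5,-333.7,-1],"dr": [-0.002,0,2.0916],"jaw": 1}
    - {"slide": [-18.5,-333.7,-1],"dr": [-0.002,0,2.0916],"jaw": 1}

```text
t: 6.05
tool_pos: [0.4744, -0.1811, 0.3753]
orientation: [2.986, 0.976, 0.001]
force: [0.3, -0.3, -2.7]
opening: 0.0157
gripper_force: 40.0
```

```bash
python3 -c "
from go import *
im,d=save('scene','pics/s2.png')
cv2.imwrite('pics/s2c.png',cv2.resize(im[120:260,130:290,::-1],None,fx=4,fy=4,interpolation=cv2.INTER_CUBIC))
go([.474,-.1813,.33],36.1)"
```

```text
t 6.1 pos [ 0.4744 -0.1811  0.3756] yaw 36.19 tilt [ 0.0011  0.     -1.    ] F [-0.3  0.1 -2.1] T [-0.1   0.1   0.02] grip 39.99939501285553 op 0.01574923911490363 q [-0.47 -0.11  1.78  0.    1.47  0.47]
slide [-0.5 -0.1 45.6] dr [ 0.0006 -0.0009  0.0016]
```

View pics/s2c.png

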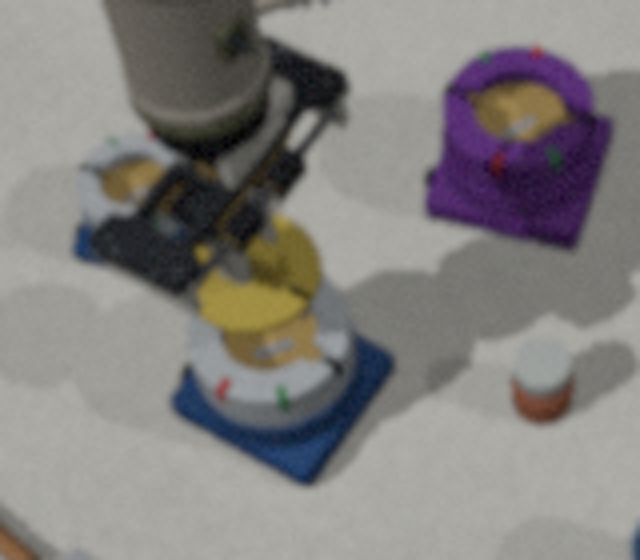

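The crop shows the lid held level over the grinder, handle along the slots, jar_red untouched. I'll go down to just above the rim.

servo_tool:
  increments:
    - {"slide": [-1.4,0,20],"dr": [0.0006,-0.0009,0],"jaw": 1}
    - {"slide": [-1.4,0,36],"dr": [0.0006,-0.0009,0],"jaw": 1}
    - {"slide": [-1.4,0,45],"dr": [0.0006,-0.0009,0],"jaw": 1}
    - {"slide": [-1.4,0,47],"dr": [0.0006,-0.0009,0],"jaw": 1}
    - {"slide": [-1.4,0,49],"dr": [0.0006,-0.0009,0],"jaw": 1}
    - {"slide": [-1.4,0,51],"dr": [0.0006,-0.0009,0],"jaw": 1}
    - {"slide": [-1.4,0,53],"dr": [0.0006,-0.0009,0],"jaw": 1}
    - {"slide": [-1.4,0,55],"dr": [0.0006,-0.0009,0],"jaw": 1}
    - {"slide": [-1.4,0,57],"dr": [0.0006,-0.0009,0],"jaw": 1}

```text
t: 7.0
tool_pos: [0.4735, -0.1821, 0.319]
orientation: [2.986, 0.974, 0.001]
force: [-0.2, 0.2, -2.2]
opening: 0.0156
gripper_force: 40.0
```

```bash
python3 -c "
from go import *
go([.4733,-.1818,.3007],36.1)"
```

```text
t 7.0 pos [ 0.4735 -0.1821  0.319 ] yaw 36.11 tilt [ 9.e-04 -4.e-04 -1.e+00] F [-0.2  0.2 -2.2] T [-0.07  0.12  0.01] grip 39.99938786029816 op 0.015649483069631202 q [-0.47 -0.06  1.85  0.    1.36  0.47]
slide [ 0.  -0.4 18.3] dr [ 0.0008 -0.0005  0.0002]
```

The pins are past rim height (lid at 94 mm) with no contact force, so they are in the slots. Continue down.

servo_tool:
  increments:
    - {"slide": [0,0,3],"dr": [0,0,0],"jaw": 1}
    - {"slide": [0,0,6],"dr": [0,0,0],"jaw": 1}
    - {"slide": [0,0,9],"dr": [0,0,0],"jaw": 1}
    - {"slide": [0,0,12],"dr": [0,0,0],"jaw": 1}
    - {"slide": [0,0,14],"dr": [0,0,0],"jaw": 1}
    - {"slide": [0,0,15],"dr": [0,0,0],"jaw": 1}
    - {"slide": [0,0,16],"dr": [0,0,0],"jaw": 1}
    - {"slide": [0,0,17],"dr": [0,0,0],"jaw": 1}
    - {"slide": [0,0,18],"dr": [0,0,0],"jaw": 1}
    - {"slide": [0,0,18],"dr": [0,0,0],"jaw": 1}

```text
t: 8.0
tool_pos: [0.4733, -0.1821, 0.3007]
orientation: [2.987, 0.974, 0.0]
force: [-0.2, -0.3, -2.3]
opening: 0.016
gripper_force: 40.0
```

```bash
python3 -c "
from go import *
go([.4735,-.1818,.3007],36.1)"
```

```text
t 8.0 pos [ 0.4733 -0.1821  0.3007] yaw 36.11 tilt [ 2.e-04 -1.e-04 -1.e+00] F [-0.2 -0.3 -2.3] T [-0.02  0.12  0.01] grip 39.99938428401947 op 0.015966826536028975 q [-0.47 -0.05  1.86  0.    1.32  0.47]
slide [ 0.3 -0.1  0. ] dr [ 0.0002 -0.0001  0.0001]
```

No contact felt yet. Press on in half-millimetre steps.

servo_tool:
  increments:
    - {"slide": [0,0,0.5],"dr": [0,0,0],"jaw": 1}
    - {"slide": [0,0,1],"dr": [0,0,0],"jaw": 1}
    - {"slide": [0,0,1.5],"dr": [0,0,0],"jaw": 1}
    - {"slide": [0,0,1.5],"dr": [0,0,0],"jaw": 1}

```text
t: 8.4
tool_pos: [0.4735, -0.1821, 0.3007]
orientation: [2.986, 0.973, 0.001]
force: [-5.0, 2.4, 8.0]
opening: 0.0155
gripper_force: 40.0
```

Contact: about +10 N upward at the expected seated height (lid at 76 mm). Grip harder and twist clockwise.

servo_tool:
  increments:
    - {"slide": [0,-0.4,0.3],"dr": [0,0,0],"jaw": 1}
    - {"slide": [0,-0.4,0.3],"dr": [0,0,0.05],"jaw": 1}
    - {"slide": [0,-0.4,0.3],"dr": [0,0,0.1],"jaw": 1}
    - {"slide": [0,-0.5,0.3],"dr": [0,0,0.15],"jaw": 1}
    - {"slide": [0,-0.5,0.3],"dr": [0,0,0.2],"jaw": 1}
    - {"slide": [0,-0.6,0.3],"dr": [0,0,0.25],"jaw": 1}
    - {"slide": [0,-0.7,0.3],"dr": [0,0,0.3],"jaw": 1}
    - {"slide": [0,-0.7,0.3],"dr": [0,0,0.35],"jaw": 1}
    - {"slide": [0,-0.8,0.3],"dr": [0,0,0.4],"jaw": 1}
    - {"slide": [0,-0.8,0.3],"dr": [0,0,0.4],"jaw": 1}
  force: 60

```text
t: 9.4
tool_pos: [0.4734, -0.1815, 0.3006]
orientation: [3.12, 0.358, 0.003]
force: [-2.4, 1.4, 8.2]
opening: 0.0156
gripper_force: 60.0
```

```bash
python3 -c "
from go import *
go([.4731,-.1812,.3],-8.95)"
```

```text
t 9.4 pos [ 0.4734 -0.1815  0.3006] yaw 13.11 tilt [ 2.3e-03 -8.0e-04 -1.0e+00] F [-2.4  1.4  8.2] T [0.49 0.71 0.11] grip 60.01247227191925 op 0.015560510344572991 q [-0.47 -0.05  1.87  0.    1.32  0.87]
slide [-0.2 -0.3  0.6] dr [ 0.0009 -0.0023  0.385 ]
```

servo_tool:
  increments:
    - {"slide": [0,0,0.2],"dr": [0,0,0.05],"jaw": 1}
    - {"slide": [0,0,0.2],"dr": [0,0,0.1],"jaw": 1}
    - {"slide": [0,0,0.2],"dr": [0,0,0.15],"jaw": 1}
    - {"slide": [0,0,0.2],"dr": [0,0,0.2],"jaw": 1}
    - {"slide": [0,0,0.2],"dr": [0,0,0.25],"jaw": 1}
    - {"slide": [0,0,0.2],"dr": [0,0,0.3],"jaw": 1}
    - {"slide": [0,0,0.2],"dr": [0,0,0.34],"jaw": 1}
    - {"slide": [0,0,0.2],"dr": [0,0,0.37],"jaw": 1}
    - {"slide": [0,0,0.2],"dr": [0,0,0.385],"jaw": 1}
    - {"slide": [0,0,0.2],"dr": [0,0,0.385],"jaw": 1}
    - {"slide": [0,0,0.2],"dr": [0,0,0.385],"jaw": 1}
    - {"slide": [0,0,0.2],"dr": [0,0,0.385],"jaw": 1}

```text
t: 10.6
tool_pos: [0.4736, -0.1812, 0.3006]
orientation: [3.132, -0.242, 0.004]
force: [-2.7, 3.7, 10.5]
opening: 0.0156
gripper_force: 60.0
```

```bash
python3 -c "
from go import *
im,d=save('scene','pics/s3.png')
cv2.imwrite('pics/s3c.png',cv2.resize(im[170:250,150:250,::-1],None,fx=7,fy=7,interpolation=cv2.INTER_CUBIC))
go([.4731,-.1812,.3],-8.95)"
```

```text
t 10.65 pos [ 0.4736 -0.1812  0.3006] yaw -8.83 tilt [ 2.7e-03 -3.0e-04 -1.0e+00] F [-2.3  5.   9.8] T [0.8  0.75 0.32] grip 60.04364311695099 op 0.015680682843697013 q [-0.47 -0.05  1.87  0.    1.32  1.26]
slide [-0.5  0.1  0.6] dr [-0.0001 -0.0027  0.0021]
```

View pics/s3c.png

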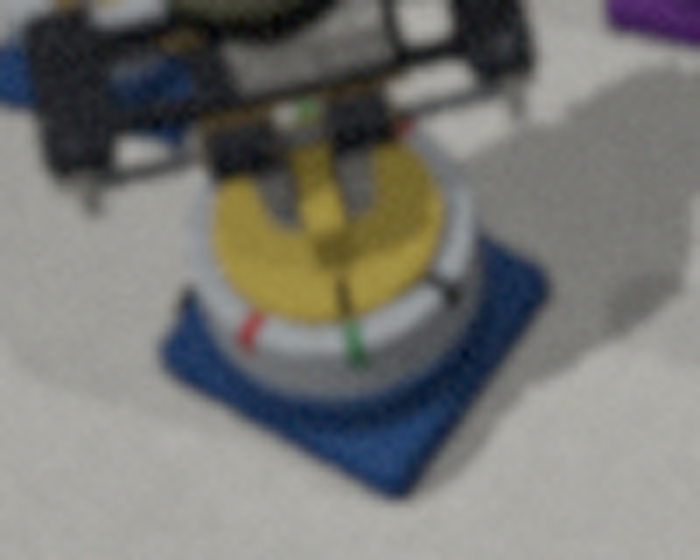

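The lid sits flush on the rim and its black line at (343,300) points straight at the green mark at (353,345). Next, a short hold to check that it stays still.

servo_tool:
  increments:
    - {"slide": [0,0,0],"dr": [0,0,0],"jaw": 1}
    - {"slide": [0,0,0],"dr": [0,0,0],"jaw": 1}
    - {"slide": [0,0,0],"dr": [0,0,0],"jaw": 1}
    - {"slide": [0,0,0],"dr": [0,0,0],"jaw": 1}
    - {"slide": [0,0,0],"dr": [0,0,0],"jaw": 1}

```text
t: 11.15
tool_pos: [0.4736, -0.1812, 0.3007]
orientation: [3.132, -0.242, 0.004]
force: [-2.2, 4.4, 9.6]
opening: 0.0154
gripper_force: 60.0
```

```bash
python3 -c "
from go import *
go([.4731,-.1812,.3],-8.95); print(read_state()['dq'].round(4)); print(close_job())"
```

```text
t 11.15 pos [ 0.4736 -0.1812  0.3007] yaw -8.83 tilt [ 2.7e-03 -3.0e-04 -1.0e+00] F [-2.2  4.4  9.6] T [0.81 0.78 0.33] grip 60.04355192184448 op 0.015421516684867456 q [-0.47 -0.05  1.87  0.    1.32  1.26]
slide [-0.5  0.1  0.7] dr [-0.0001 -0.0027  0.0022]
[-0.0011 -0.0005 -0.0005 -0.0013  0.0007 -0.002 ]
the job is handed in; nothing more can be done
None
```

I handed the job in at 11.15 s with the lid seated in the grinder, turned 45° clockwise to the green marks and still gripped at 60 N while pressed down with about 10 N; `close_job()` returned no verdict.

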